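# Close the chuck guard and start the micro lathe

### The job

Get the small bench lathe running: gently swing its clear chuck guard fully down over the chuck, and only then reach into the round well of the push-button station and press the sunken start button all the way in, then let it spring back. Use the fingertips only to push and press: grip, lift or carry nothing, do not press the proud mushroom stop or the square jog key, and leave the loose things on the bench where they are.

Things in the scene. Friction and masses are not known exactly. Their poses are not given: they have to be found in the camera images.
- lathe: the micro lathe, bolted to the bench: a chip tray 170 x 460 mm, on it the bed, the headstock with the three-jaw chuck towards +y and the tailstock towards -y. Origin: centre of the underside of the tray, on the bench. Its x points away from the operator (who stands on its -x side), y along the bed towards the headstock, z up; it is turned a little on the bench. Spindle axis 115 mm above the bench; headstock top 154 mm above it.
- guard (a joint): angle of the chuck guard, rad: 0 = fully down over the chuck (its stop), growing as it swings up and back; it starts between 0.45 and 0.9. The hinge is stiff: the guard stays where it is left, and closing it takes about 1 to 3 N pushed at guard_pad, square to the panel.
- guard_hinge (a point): point on the guard's hinge axis, half-way along the guard's width; fixed to the lathe, 160 mm above the bench. The axis runs along the lathe's y; the lathe's axes apply to this point.
- guard_pad (a point): point on the outer face of the guard's top panel, mid-width; it moves with the guard. At angle 0 it lies 75 mm on the lathe's -x side of the hinge and 6 mm above it, on a nearly level panel. Pushed here from above and behind, and followed forward and down round the hinge, the guard swings shut; a straight push down on its slanted front panels can jam while it is wide open.
- guard_lip (a point): middle of the guard's free front edge, moving with it. The guard is a clear bent sheet, 3 mm thick, 80 mm wide, in a dark steel frame. Seen along the hinge at angle 0 it runs from the hinge (0, 0) to (-85, +5), (-110, -20) and ends at this lip (-118, -68) mm in the lathe's x and z.
- station: the push-button station fixed to the bench: a grey cast box 100 x 240 x 60 mm. Origin: centre of its underside, on the bench. Its x is the short side (away from the robot), y the long side, z up. From +y to -y: the proud mushroom stop, in the middle the round well with the start button, then the square well with the jog key, 78 mm apart from centre to centre.
- start_top (a point): centre of the top of the start button, a round cap 32 mm across at the bottom of the round well in the middle of the station. The well is 48 mm across with a plain steel rim 3 mm above the box; the cap's top lies 18 mm below the rim (45 mm above the bench) when out.
- start (a joint): how far the start button is pressed, m: 0 = out, 0.005 = fully in. It springs back; it takes 1.4 N to move and 5 N fully in.
- jog_top (a point): centre of the top of the jog key, a square cap of 30 mm in a square well of 46 mm, equally deep (cap 45 mm above the bench).
- jog (a joint): how far the jog key is pressed, m: 0 = out, 0.005 = fully in; springs back.
- stop_top (a point): centre of the top of the mushroom stop, 40 mm across, which stands up 30 mm above the box (90 mm above the bench).
- stop (a joint): how far the mushroom stop is pressed, m: 0 = out, 0.005 = fully in; springs back.
- blank: loose dark steel piston blank standing on the bench beside the station, 40 mm across, 28 mm high; origin: centre of its underside.
- chuck_key: loose steel T-shaped chuck key lying on the bench beside the station, 85 mm long, cross bar 70 mm, 10 mm thick (16 mm at the hub); origin: on the bench under its middle, shank along its x.
- casting: loose steel engine cylinder with a 76 mm square foot and six studs on its top flange, 98 mm high, on the bench off the tailstock end of the lathe; origin: centre of its underside.
- mug: loose white mug, 82 mm across, 95 mm high, on the bench off the headstock end of the lathe; origin: centre of its underside.
There are look-alikes about, which are no part of the job. Several things look just like the blank: the one meant starts nearest to the robot's base. What is shaped like the casting but pink is not meant.

How it is judged:
By the outcome, as a careful person would: the job done as asked, in the order asked, and still so for the second after the job is handed in, with the robot touching nothing.
It also fails if it takes over 43 s, if anything falls off the work surface, if the arm or the gripper's body presses on something with over 40 N, if the wrist force passes 120 N, or if a joint passes its speed limit or range.

### The arm

A 6-joint arm with a two-finger parallel gripper is mounted at the origin on the work surface. World frame = base frame: x ahead of the robot, y to its left, z up, the work surface at z = 0. Lengths are in m, angles in degrees, forces in N, time in s.
With the tool pointing down it reaches from about 0.4 to 0.825 m from the base axis. Payload 7 kg.
Tool frame: the origin (TCP) lies midway between the tips of the shut fingers; the grasp point (between the pads) lies ctrl.tcp_to_grasp behind it (ctrl.tcp_to_grasp is the distance from the TCP to the grasp point, in m); y points along the fingers, z is the direction in which the jaws open and shut, and the axes are right-handed (so a half turn about y gives the same grasp; the last joint's range is limited). The gripper opens to 88 mm and grips with 3 to 60 N. Pads are 19 mm wide; open, the fingers measure 130 mm over their backs; the gripper's body (78 mm by 193 mm) begins 47 mm behind the grasp point.
Start: joints at [-58.379, 20.546, 0.682, 0, -70.136, -16.507], TCP at [0.176, -0.652, 0.227] pointing down, gripper open.
Joint ranges: [-176.03, 176.03], [-82.01, 121.73], [-58.28, 71.71], [-173.87, 95.51], [-174.79, -0.11], [-173.66, 173.66]. Speed limits (degrees/s): [136.94, 136.94, 172.46, 180, 180, 180].

### API

Orientations are given as [roll, pitch, yaw] about the fixed x, y, z axes, in that order (R = Rz(yaw) Ry(pitch) Rx(roll)).
In Python, from plant import ctrl, snapshot, silhouettes gives the robot as it stands.
- The arm moves only by the shell command python3 -m pendant 'ROWS'. ROWS is JSON, a list that holds one entry, the list of rows, each a list of 7 numbers: the shift along the tool's x, y, z in cm, then the turn, a rotation vector about the tool's x, y, z in degrees, then the opening, from 0 (shut) to 1 (fully open). In form: [[[x, y, z, rx, ry, rz, hand], ...]]. A call has 1 to 12 rows; each row shifts and turns the commanded pose from where the row before left it, along the tool's axes as they then stand; what a row does not reach is not made up. A row lasts 1/12 s, in which the tool goes at most 41.7 mm and 7.16 degrees, less where a joint would pass 70% of its speed; a pose out of reach is approached as far as the arm can. A call with a gripper value outside its range is refused whole. The fingers move at their own pace and stop on an object; the grip force is fixed at half the most. Time passes only in rows, so rows that do not move let the fingers close. It gives the time, the measured TCP pose, the force and the opening at its end, in the units of the state.
- ctrl.get_obs(): the state, without advancing time (a new reading comes with each control period).
- snapshot(name): name is "scene" or "top" or "wrist"; returns a dict with "image" (480x640x3 uint8, red, green, blue), "camera_matrix" (3x3 intrinsics, pixels), "eye" and "orientation" of the camera in the world; the wrist camera has in their place "mount" (4x4, takes a point from camera to tool coordinates, whose origin is the TCP and whose axes are the tool frame's). Camera axes: x right, y down, z forward; pixel columns grow to the right and rows downward; lengths in m; the calibration is good to about 2 mm. A picture is of the moment at which its call begins: read the wrist's pose just before it. There is no depth.
- ctrl.close_job(): hands the job in, once; it reports no verdict.
Trained networks look in a picture, given as the dict that the camera call returned (one of the last four; its "shot" number tells which), for a name from the list of things; names that differ only in an ending like _2 or _b are one class to them, and where a whole thing is asked for, a point or a joint stands for the part that bears it (a point fixed in the world has none). Each returns a list of dicts, best first, with "confidence" (0 to 1); they miss things now and then, are a little off and sometimes report something else, mostly with a low value. They report only what shows in the picture. A call takes as long as a camera call. They do not tell look-alikes from the thing itself.
- silhouettes(picture, thing): "mask" (480x640 bool, what is visible of it) and "bbox" ([left, top, width, height] in pixels, round what is visible of it).
The state is a dict: "clock": time; "joint_pos": joint angles; "qvel": joint speeds; "tau": joint torques, N m; "tool_pos": TCP position; "orientation": TCP orientation; "force": force on the tool from outside, world axes, zero at the start; "moment": the same for the moment, N m; "opening": finger opening in m.
Only numpy, scipy, OpenCV 4.12 (cv2) and the standard library are available. Lean on these libraries where they do the work, as an engineer would, in place of code of your own. Each camera call takes 0.05 s, during which the arm holds its last target.

## Working session

There is one attempt and no reset: what is moved stays moved. The work goes in short steps, Python scripts to look and compute and a shell command to move; the robot and the scene stay as the last step left them, time stands still between calls to the robot, and variables do not carry over. Pictures are saved under pics/ and viewed, and the job is handed in when it is done.

```bash
ls; mkdir -p pics
python3 - <<'E'
from plant import ctrl,snapshot,silhouettes
import cv2,pickle
o=ctrl.get_obs();print(o,ctrl.tcp_to_grasp)
for n in ["scene","top"]:
    s=snapshot(n);cv2.imwrite(f"pics/{n}0.png",s["image"][:,:,::-1]);pickle.dump(s,open(f"pics/{n}0.pkl","wb"))
    print(n,s["camera_matrix"],s["eye"],s["orientation"],s.keys())
    for t in ["lathe","guard","station","start_top","jog_top","stop_top","blank","chuck_key","casting","mug"]:
        try: print(t,[(round(r["confidence"],2),r["bbox"]) for r in silhouettes(s,t)])
        except Exception as e: print(t,e)
E
```

```text
pics
{'clock': 0.0, 'joint_pos': array([-5.83781683e+01,  2.05888372e+01,  6.34537395e-01, -2.16360962e-02,
       -7.01345637e+01, -1.65059112e+01]), 'qvel': array([-0.04125188,  0.01712711, -0.01851309,  0.07259371,  0.06681488,
        0.11028006]), 'tau': array([ 7.59967352e-04, -5.82717168e+01,  2.93048912e+01,  6.99686229e+00,
        6.63730607e-03, -1.76099911e-04]), 'tool_pos': array([ 0.17587083, -0.65118777,  0.22565303]), 'orientation': array([-8.99090191e+01,  5.74868386e-03,  1.51085571e+01]), 'force': array([-0.6786243 ,  0.02323323,  0.03887438]), 'moment': array([-0.0126013 , -0.01325385, -0.00531355]), 'opening': 0.0878165313610564} 0.0188
scene [[450.91522356   0.         319.69474745]
 [  0.         450.91522356 243.71964747]
 [  0.           0.           1.        ]] [1.16598546 0.4336085  0.76405982] [-132.04927159   -0.72936918  127.84946869] dict_keys(['image', 'camera_matrix', 'eye', 'orientation', 'shot'])
lathe [(0.88, [182.9, 210.5, 197.0, 166.3])]
guard [(0.72, [254.3, 212.9, 78.5, 58.9])]
station [(0.87, [342.7, 215.6, 103.6, 84.2])]
start_top [(0.47, [3
[... 746 characters left out ...]
 46.2, 34.4]), (0.69, [259.0, 153.9, 172.4, 83.1])]
guard [(0.92, [310.8, 171.6, 32.3, 52.6])]
station [(0.82, [244.2, 264.8, 88.6, 47.6]), (0.19, [254.9, 278.4, 9.5, 16.8])]
start_top [(0.5, [285.4, 279.8, 12.8, 18.7]), (0.16, [254.1, 281.0, 12.5, 15.1])]
jog_top [(0.42, [313.7, 284.9, 13.4, 14.1])]
stop_top [(0.64, [253.4, 276.6, 11.1, 19.3])]
blank [(0.64, [191.0, 256.3, 16.7, 18.2]), (0.58, [217.1, 277.5, 14.6, 15.7]), (0.58, [215.4, 237.0, 14.9, 14.9])]
chuck_key [(0.75, [340.1, 290.4, 25.1, 34.8])]
casting [(0.96, [464.1, 267.5, 39.2, 36.1]), (0.91, [471.5, 203.6, 39.4, 37.4]), (0.5, [286.2, 286.3, 7.6, 9.2]), (0.16, [308.1, 167.3, 34.5, 58.3])]
mug [(0.93, [143.5, 195.2, 43.2, 34.1])]
```

Run:
```python
import cv2
a=cv2.imread("pics/scene0.png")[130:450,140:560];cv2.imwrite("pics/scene0c.png",cv2.resize(a,None,fx=1.9,fy=1.85,interpolation=2))
a=cv2.imread("pics/top0.png")[140:330,130:520];cv2.imwrite("pics/top0c.png",cv2.resize(a,None,fx=2,fy=2,interpolation=2))
```

```text
(no output)
```

View pics/scene0c.png

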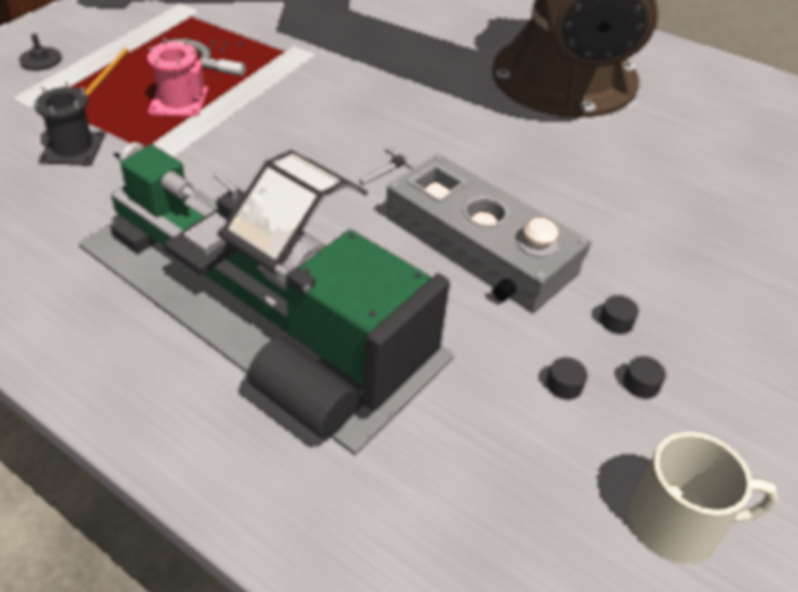

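View pics/top0c.png

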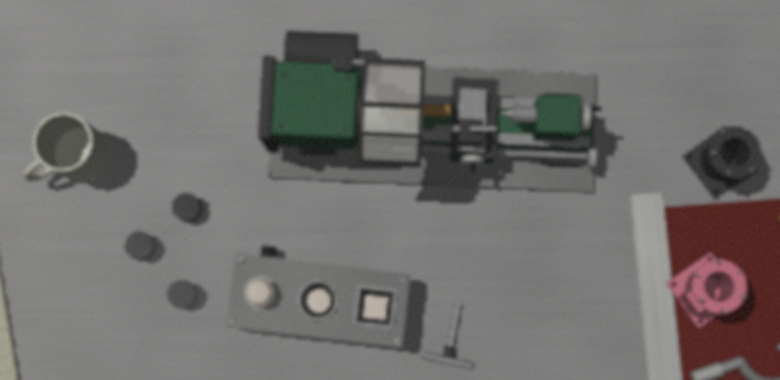

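```bash
cat > h.py <<'E'
import numpy as np,cv2,pickle
from scipy.spatial.transform import Rotation as R
def cam(s):
    return np.array(s["camera_matrix"]),np.array(s["eye"]),R.from_euler('xyz',s["orientation"],degrees=True).as_matrix()
def proj(s,P):
    K,e,M=cam(s);p=(np.atleast_2d(P)-e)@M@K.T;return p[:,:2]/p[:,2:]
def back(s,uv,z):
    K,e,M=cam(s);d=M@np.linalg.inv(K)@np.array([uv[0],uv[1],1.]);return e+d*(z-e[2])/d[2]
def crop(f,o,x0,y0,w,h,k,step=10):
    a=cv2.imread(f)[y0:y0+h,x0:x0+w];a=cv2.resize(a,None,fx=k,fy=k,interpolation=2)
    for x in range(x0-x0%step+step,x0+w,step):
        cv2.line(a,(int((x-x0+.5)*k),0),(int((x-x0+.5)*k),6),(0,0,255),1);cv2.putText(a,str(x),(int((x-x0+.5)*k)-10,16),0,.35,(0,0,255),1)
    for y in range(y0-y0%step+step,y0+h,step):
        cv2.line(a,(0,int((y-y0+.5)*k)),(6,int((y-y0+.5)*k)),(0,0,255),1);cv2.putText(a,str(y),(8,int((y-y0+.5)*k)+4),0,.35,(0,0,255),1)
    cv2.imwrite(o,a)
E
python3 - <<'E'
from h import *
crop("pics/top0.png","pics/t1.png",250,150,190,90,4)
crop("pics/top0.png","pics/t2.png",235,255,135,75,6)
crop("pics/scene0.png","pics/s1.png",240,190,110,90,7)
t=pickle.load(open("pics/top0.pkl","rb"));s=pickle.load(open("pics/scene0.pkl","rb"))
for n,uv,z in [("start",(289,289.5),.045),("jog",(317.5,292.5),.045),("stop",(259.5,286),.09),("guardc",(327,198),.19)]: print(n,back(t,uv,z))
for n,uv,z in [("start",(392.5,246),.045),("stop",(425.5,253),.09)]: print(n,back(s,uv,z))
E
```

```text
start [0.43577892 0.10033261 0.045     ]
jog [0.42651956 0.02240932 0.045     ]
stop [0.44377825 0.17579774 0.09      ]
guardc [ 0.65918964 -0.00834654  0.19      ]
start [0.42916311 0.09164974 0.045     ]
stop [0.44965226 0.18156003 0.09      ]
```

View pics/t1.png

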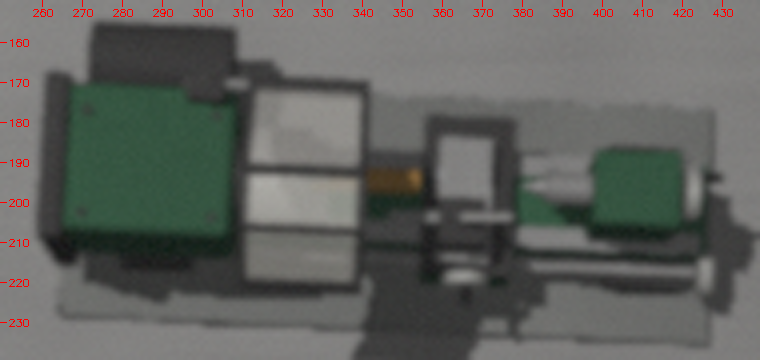

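View pics/t2.png

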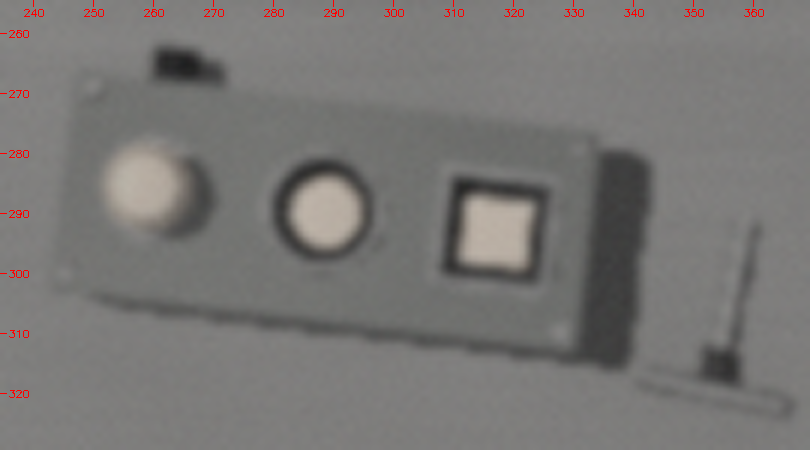

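View pics/s1.png

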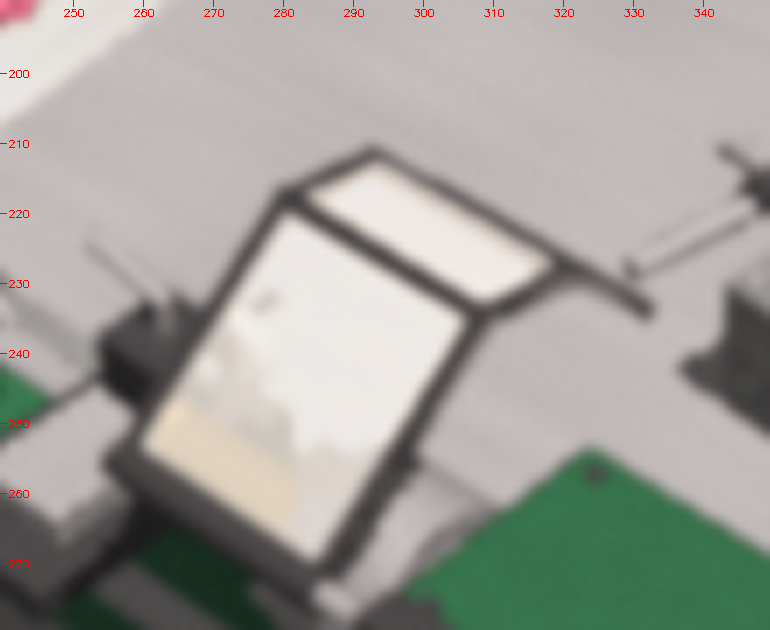

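Run:
```python
from h import *
from scipy.optimize import least_squares
t=pickle.load(open("pics/top0.pkl","rb"));s=pickle.load(open("pics/scene0.pkl","rb"))
prof=np.array([(0,0),(-85,5),(-110,-20),(-118,-68)])/1000
def pts(p,dh=0):
    hx,hy,yaw,phi,w=p[:5];c,n=np.cos(phi),np.sin(phi)
    out=[]
    for x,z in prof:
        X=x*c+z*n;Z=-x*n+z*c
        for sg in (1,-1):
            y=sg*w/2;out.append((hx+X*np.cos(yaw)-y*np.sin(yaw),hy+X*np.sin(yaw)+y*np.cos(yaw),.16+Z))
    return np.array(out)
# idx: 0 hinge+y,1 hinge-y,2 b1+,3 b1-,4 b2+,5b2-,6lip+,7lip-
T={0:(311,171),1:(341,171),2:(310.5,191.5),3:(340.5,193),4:(310,207),5:(339.5,208),6:(310,220),7:(339,221.5)}
S={0:(285,272),1:(257,255),2:(308,234),3:(280.5,217.5),4:(321,227.5),5:(292.5,211),6:(332.5,234)}
def f(p):
    P=pts(p);a=proj(t,P);b=proj(s,P)
    return np.concatenate([(a[k]-v) for k,v in T.items()]+[(b[k]-v) for k,v in S.items()])
r=least_squares(f,[.71,0,-.1,.6,.08],loss='soft_l1');print(r.x,r.cost);print(f(r.x).reshape(-1,2).round(1))
p=r.x
yaw=p[2];print("yaw deg",np.degrees(yaw))
for phi in (p[3],.4,.2,0):
    x,z=-.075,.006;c,n=np.cos(phi),np.sin(phi);X=x*c+z*n;Z=-x*n+z*c
    print(phi,"pad",p[0]+X*np.cos(yaw),p[1]+X*np.sin(yaw),.16+Z)
# tray
c=[back(t,uv,.0) for uv in [(264,229),(427,236),(428,177)]]
print(c,np.linalg.norm(c[0]-c[1]),np.degrees(np.arctan2(c[0][1]-c[1][1],c[0][0]-c[1][0])))
# station outline top plane z=.06
q=[back(t,uv,.06) for uv in [(248,267),(334,277),(331,313),(244,302)]];print(np.array(q),np.mean(q,0),np.linalg.norm(q[0]-q[1]),np.linalg.norm(q[2]-q[1]))
e=[back(t,uv,.063) for uv in [(288.3,290)]];print("rim",e)
```

```text
[ 0.73581877 -0.00864219 -0.05613031  0.61175794  0.07499824] 5.8140684124859
[[ 1.5 -0. ]
 [ 0.2  1.1]
 [ 0.1  0.2]
 [-0.1 -0.2]
 [ 0.  -1.2]
 [ 0.3 -1.1]
 [-0.1  1.4]
 [ 0.2  1.1]
 [-0.   1.4]
 [ 0.3 -0.1]
 [ 0.9  0.4]
 [-0.2  0.1]
 [ 0.1  0.5]
 [ 0.2  0.9]
 [-0.6 -0.9]]
yaw deg -3.216029684512132
0.6117579360727954 pad 0.6779579062414149 -0.005391025253382864 0.20798489784988308
0.4 pad 0.6691808182999166 -0.004897846567152463 0.19473274163716608
0.2 pad 0.6636196774548159 -0.004585369791915691 0.18078059927667706
0 pad 0.6609368865789264 -0.004434625571461153 0.166
[array([0.61136528, 0.17400834, 0.        ]), array([ 0.58398331, -0.28852816,  0.        ]), array([ 0.75486576, -0.29758016,  0.        ])] 0.4633462861917677 86.61206724559177
[[ 0.4978165   0.21094265  0.06      ]
 [ 0.46716293 -0.02329407  0.06      ]
 [ 0.37021867 -0.01369732  0.06      ]
 [ 0.40287352  0.22146844  0.06      ]] [0.4345179  0.09885493 0.06      ] 0.23623395741606218 0.09741810604796423
rim [array([0.43349161, 0.10093289, 0.063     ])]
```

```bash
python3 -m pendant '[[[0,-2.5,0,0,6.1,0,0],[0,-2.5,0,0,6.1,0,0],[0,-2.5,0,0,6.1,0,0],[1.8,0,2.5,0,0,0,0],[1.8,0,2.5,0,0,0,0],[1.8,0,2.5,0,0,0,0],[1.8,0,2.5,0,0,0,0],[1.8,0,2.5,0,0,0,0],[1.8,0,2.5,0,0,0,0],[1.8,0,2.5,0,0,0,0],[1.8,0,2.5,0,0,0,0],[1.8,0,2.5,0,0,0,0]]]'
```

```text
clock: 2.1
tool_pos: [0.351, -0.4347, 0.3018]
orientation: [-90.0, -0.0, -3.2]
force: [0.4, 0.0, -0.6]
opening: 0.0129
```

```bash
python3 -m pendant '[[[2.6,0,3.7,0,0,0,0],[2.6,0,3.7,0,0,0,0],[2.6,0,3.7,0,0,0,0],[2.6,0,3.7,0,0,0,0],[2.6,0,3.7,0,0,0,0],[2.6,0,3.7,0,0,0,0],[2.6,0,3.7,0,0,0,0],[2.6,0,3.7,0,0,0,0],[2.6,0,3.7,0,0,0,0],[2.6,0,3.7,0,0,0,0],[2.6,0,3.7,0,0,0,0],[2.6,0,3.7,0,0,0,0]]]'
python3 - <<'E'
from h import *
from plant import ctrl,snapshot
o=ctrl.get_obs();print(o["tool_pos"],o["orientation"],o["joint_pos"],o["opening"],o["force"])
for n in("wrist","scene"):
    s=snapshot(n);cv2.imwrite(f"pics/{n}1.png",s["image"][:,:,::-1]);pickle.dump((s,o),open(f"pics/{n}1.pkl","wb"))
    if n=="wrist":print(s["mount"],s["camera_matrix"])
crop("pics/scene1.png","pics/s2.png",220,130,160,150,5)
E
```

```text
clock: 3.1
tool_pos: [0.661, -0.0416, 0.3018]
orientation: [-90.0, -0.0, -3.2]
force: [1.6, -1.6, 0.5]
opening: 0.0009
[ 0.66096098 -0.04156987  0.30184104] [-8.99934032e+01 -3.02740276e-02 -3.17451737e+00] [ 1.32372480e+01  1.73620511e+01  5.77520275e+00  2.27209048e-03
 -7.83822473e+01 -1.06412221e+02] 0.0008952971757567403 [ 1.59659628 -1.62325301  0.46954409]
[[ 7.04612449e-04  9.69483028e-01  2.45157421e-01 -6.59834453e-02]
 [-2.02032402e-03 -2.45155602e-01  9.69481639e-01 -1.58547692e-01]
 [ 9.99997711e-01 -1.17840626e-03  1.78593016e-03  1.46717791e-04]
 [ 0.00000000e+00  0.00000000e+00  0.00000000e+00  1.00000000e+00]] [[367.38159982   0.         320.839122  ]
 [  0.         367.38159982 239.11489585]
 [  0.           0.           1.        ]]
```

View pics/wrist1.png

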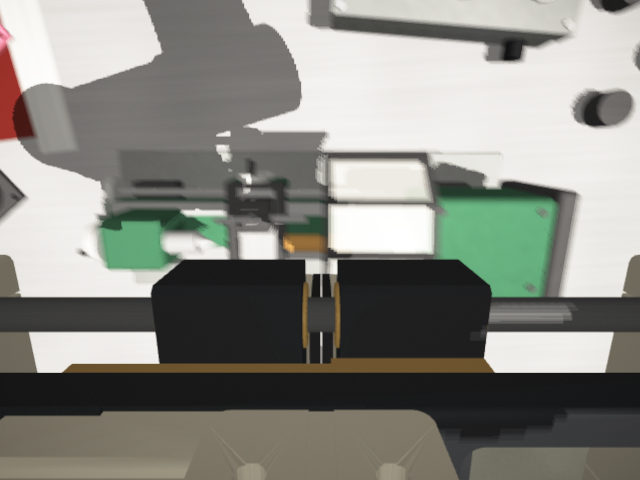

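View pics/s2.png

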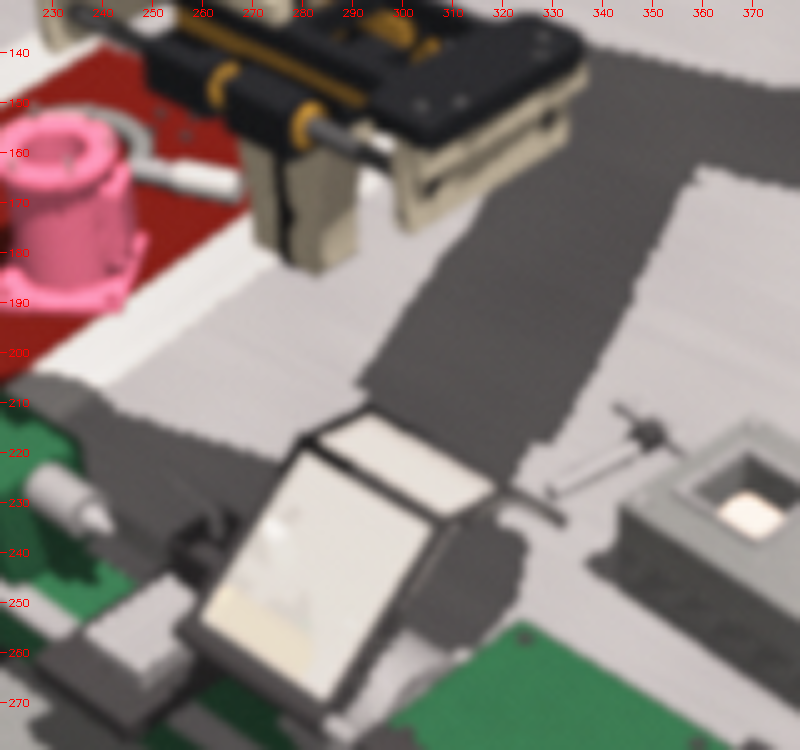

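```bash
python3 -m pendant '[[[0,2,0,0,0,0,0],[0,2,0,0,0,0,0],[0,1,0,0,0,0,0],[0,1,0,0,0,0,0],[0,0,0,0,0,0,0],[0,0,0,0,0,0,0]]]'
```

```text
clock: 3.7
tool_pos: [0.66, -0.0439, 0.2418]
orientation: [-90.0, 0.0, -3.2]
force: [0.5, -0.6, 1.2]
opening: 0.0002
```

```bash
python3 -m pendant '[[[1.3,0,2,0,0,0,0],[1.2,0,2,0,0,0,0],[0,1,0,0,0,0,0],[0,0.5,0,0,0,0,0],[0,0,0,0,0,0,0]]]'
python3 - <<'E'
from h import *
from plant import snapshot,ctrl
o=ctrl.get_obs();print(o["tool_pos"],o["force"])
s=snapshot("scene");cv2.imwrite("pics/scene3.png",s["image"][:,:,::-1])
crop("pics/scene3.png","pics/s3.png",220,130,160,150,5)
E
```

```text
clock: 4.12
tool_pos: [0.6866, -0.0051, 0.2257]
orientation: [-90.0, 0.1, -3.2]
force: [0.1, 0.2, -1.3]
opening: 0.0003
[ 0.6865668  -0.0051227   0.22573508] [ 0.12515243  0.18289432 -1.25176825]
```

View pics/s3.png

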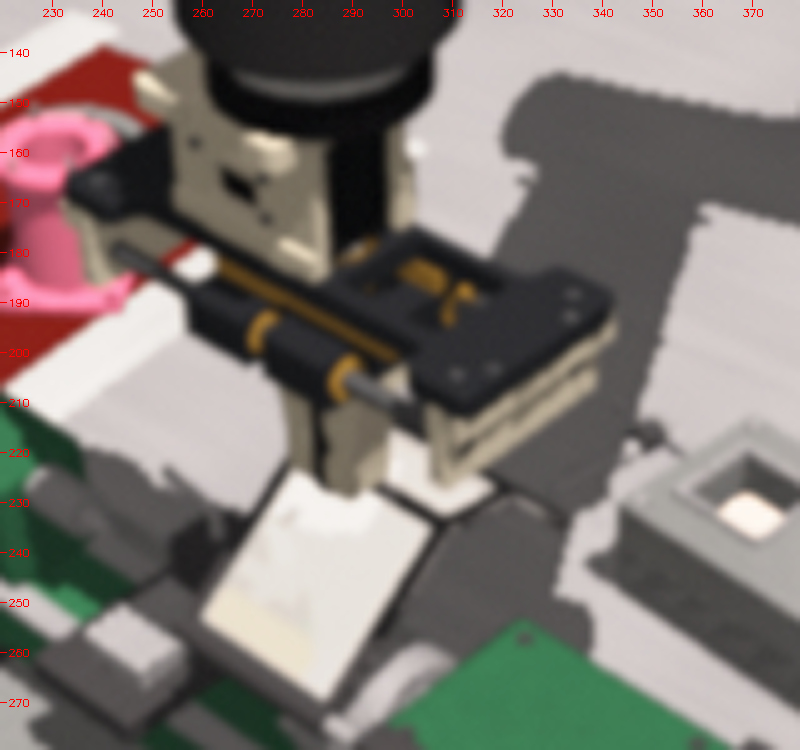

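```bash
python3 -m pendant '[[[0,0.4,0,0,0,0,0],[0,0.4,0,0,0,0,0],[0,0.3,0,0,0,0,0],[0,0.3,0,0,0,0,0],[-0.15,0.3,0,0,0,0,0],[-0.2,0.3,0,0,0,0,0]]]'
```

```text
clock: 4.67
tool_pos: [0.6837, -0.0049, 0.2064]
orientation: [-90.0, -0.0, -3.2]
force: [0.2, 0.0, 0.9]
opening: 0.0003
```

```bash
python3 -m pendant '[[[-0.2,0.3,0,0,0,0,0],[-0.2,0.3,0,0,0,0,0],[-0.2,0.3,0,0,0,0,0],[-0.15,0.3,0,0,0,0,0],[-0.15,0.3,0,0,0,0,0]]]'
python3 - <<'E'
from h import *
from plant import snapshot,ctrl
o=ctrl.get_obs();print(o["tool_pos"],o["force"])
s=snapshot("scene");cv2.imwrite("pics/scene4.png",s["image"][:,:,::-1])
crop("pics/scene4.png","pics/s4.png",220,150,160,150,5)
E
```

```text
clock: 5.08
tool_pos: [0.6746, -0.0042, 0.1914]
orientation: [-90.0, -0.0, -3.2]
force: [0.7, -0.2, 0.8]
opening: 0.0006
[ 0.67460815 -0.00424692  0.19138526] [ 0.67264155 -0.20125781  0.83302971]
```

View pics/s4.png

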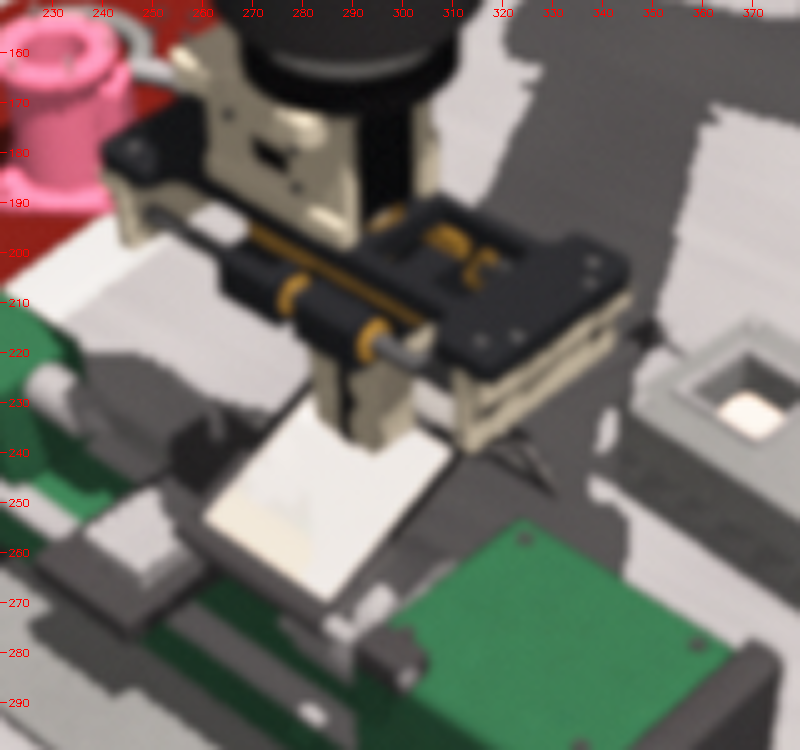

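```bash
python3 -m pendant '[[[-0.15,0.3,0,0,0,0,0],[-0.1,0.3,0,0,0,0,0],[-0.1,0.3,0,0,0,0,0],[-0.1,0.3,0,0,0,0,0],[-0.05,0.3,0,0,0,0,0],[0,0.3,0,0,0,0,0],[0,0.2,0,0,0,0,0],[0,0.2,0,0,0,0,0]]]';  python3 -m pendant '[[[0,0.15,0,0,0,0,0],[0,0.15,0,0,0,0,0]]]'
```

```text
clock: 5.8
tool_pos: [0.6695, -0.004, 0.1692]
orientation: [-90.0, 0.0, -3.2]
force: [-0.1, 0.5, 1.0]
opening: 0.0004
clock: 5.97
tool_pos: [0.6697, -0.004, 0.1663]
orientation: [-90.0, 0.0, -3.2]
force: [-0.3, 0.5, 0.9]
opening: 0.0007
```

```bash
for i in 1 2 ; do :; done; python3 -m pendant '[[[0,0.15,0,0,0,0,0],[0,0.1,0,0,0,0,0]]]'; python3 -m pendant '[[[0,0.1,0,0,0,0,0],[0,0.1,0,0,0,0,0]]]'
```

```text
clock: 6.13
tool_pos: [0.6698, -0.004, 0.1658]
orientation: [-90.0, -0.0, -3.2]
force: [-7.4, 2.1, 15.2]
opening: 0.0002
clock: 6.3
tool_pos: [0.6698, -0.0041, 0.1656]
orientation: [-90.0, -0.1, -3.1]
force: [-11.9, 2.6, 26.2]
opening: 0.0
```

```bash
python3 -m pendant '[[[0,-0.5,0,0,0,0,0],[0,-2,0,0,0,0,0],[0,-3,0,0,0,0,0],[0,-3,0,0,0,0,0],[0,-2,0,0,0,0,0],[0,0,0,0,0,0,0]]]'
python3 - <<'E'
from h import *
from plant import snapshot,ctrl
from scipy.optimize import least_squares
s=snapshot("scene");cv2.imwrite("pics/scene5.png",s["image"][:,:,::-1]);pickle.dump(s,open("pics/scene5.pkl","wb"))
hx,hy,yaw=.7358,-.0086,-.0561
a=s["image"].copy()
prof=np.array([(0,0),(-85,5),(-110,-20),(-118,-68)])/1000
for phi,col in((0,(255,0,0)),(.15,(0,0,255))):
  c,n=np.cos(phi),np.sin(phi)
  for sg in(1,-1):
    P=[]
    for x,z in prof:
        X=x*c+z*n;Z=-x*n+z*c;y=sg*.038;P.append((hx+X*np.cos(yaw)-y*np.sin(yaw),hy+X*np.sin(yaw)+y*np.cos(yaw),.16+Z))
    print(phi,proj(s,np.array(P)).round(1).tolist())
crop("pics/scene5.png","pics/s5.png",240,190,130,110,6)
E
```

```text
clock: 6.8
tool_pos: [0.672, -0.004, 0.2728]
orientation: [-89.9, -0.5, -3.2]
force: [0.3, -0.6, 0.6]
opening: 0.0005
0 [[285.2, 273.5], [315.4, 248.5], [323.5, 251.3], [325.6, 266.0]]
0 [[257.1, 254.8], [287.5, 231.7], [296.2, 234.9], [299.2, 249.7]]
0.15 [[285.2, 273.5], [314.9, 244.1], [324.2, 244.8], [328.5, 257.6]]
0.15 [[257.1, 254.8], [286.7, 227.3], [296.6, 228.5], [301.8, 241.4]]
```

View pics/s5.png

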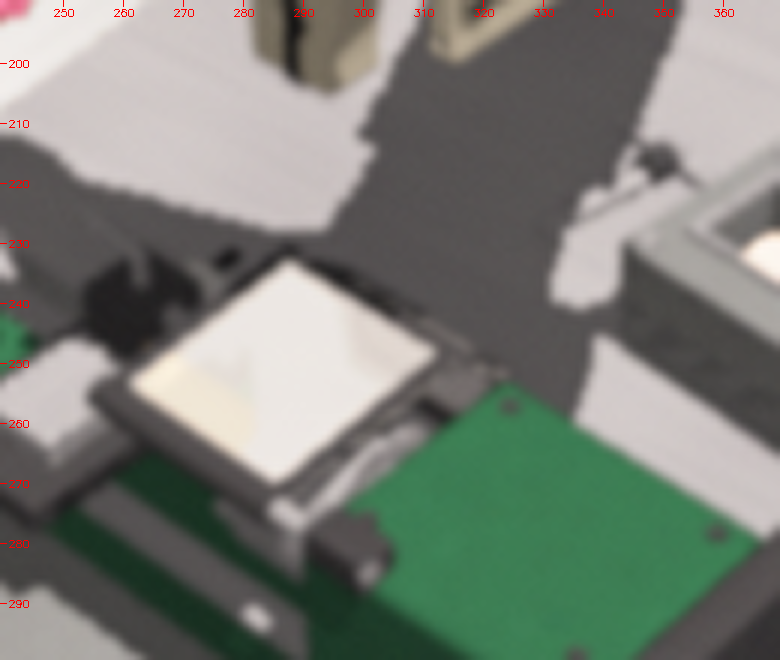

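```bash
python3 -m pendant '[[[-2.3,0,1.8,0,0,0,0],[-2.3,0,1.8,0,0,0,0],[-2.3,0,1.8,0,0,0,0],[-2.3,0,1.8,0,0,0,0],[-2.3,0,1.8,0,0,0,1],[0,0,0,0,0,0,1],[0,0,0,0,0,0,1]]]'
python3 - <<'E'
from h import *
from plant import snapshot,ctrl
o=ctrl.get_obs();print(o["tool_pos"],o["orientation"])
s=snapshot("wrist");cv2.imwrite("pics/w2.png",s["image"][:,:,::-1]);pickle.dump((s,o),open("pics/w2.pkl","wb"))
E
```

```text
clock: 7.43
tool_pos: [0.5589, 0.0932, 0.2669]
orientation: [-90.0, 0.0, -3.1]
force: [0.7, 0.4, 0.1]
opening: 0.0148
[0.55885507 0.09316312 0.26686791] [-8.99864115e+01  5.78814811e-03 -3.05758132e+00]
```

View pics/w2.png

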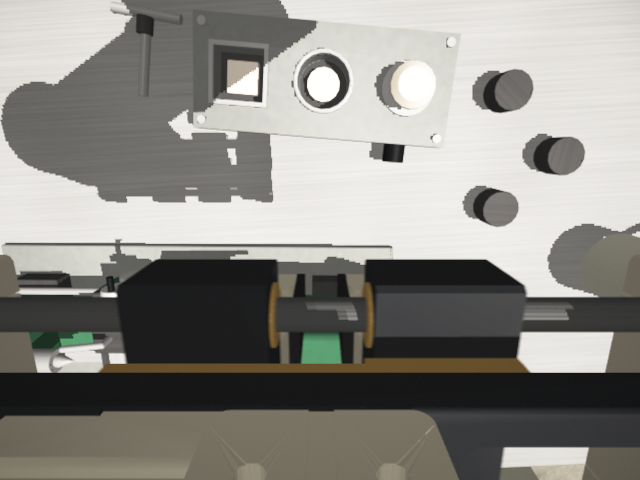

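Run:
```python
from h import *
s,o=pickle.load(open("pics/w2.pkl","rb"))
Rt=R.from_euler('xyz',o["orientation"],degrees=True).as_matrix();M=np.array(s["mount"])
s["eye"]=Rt@M[:3,3]+o["tool_pos"];s["orientation"]=R.from_matrix(Rt@M[:3,:3]).as_euler('xyz',degrees=True)
g=cv2.cvtColor(s["image"],cv2.COLOR_RGB2GRAY)
crop("pics/w2.png","pics/w2c.png",180,0,290,155,2.7)
m=np.zeros_like(g);cv2.circle(m,(323,84),19,255,-1)
b=((g>200)&(m>0)).astype(np.uint8);M_=cv2.moments(b,True);c=(M_["m10"]/M_["m00"],M_["m01"]/M_["m00"]);print(c,b.sum())
print("start",back(s,c,.045))
for n,uv,z in[("rim",(323,80),.063),("jog",(242.5,77.5),.045),("stop",(413.5,83),.09),("corners",(193.5,11),.06),("",(460,34),.06),("",(441,148),.06),("",(193,127),.06)]:print(n,back(s,uv,z))
```

```text
(322.9296875, 83.87611607142857) 896
start [0.43487039 0.10281778 0.045     ]
rim [0.43431541 0.10277144 0.063     ]
jog [0.42502015 0.02595532 0.045     ]
stop [0.44518922 0.1790919  0.09      ]
corners [ 0.37090399 -0.00878224  0.06      ]
 [0.40202097 0.22793736 0.06      ]
 [0.50094074 0.21344811 0.06      ]
 [ 0.46871789 -0.02291941  0.06      ]
```

View pics/w2c.png

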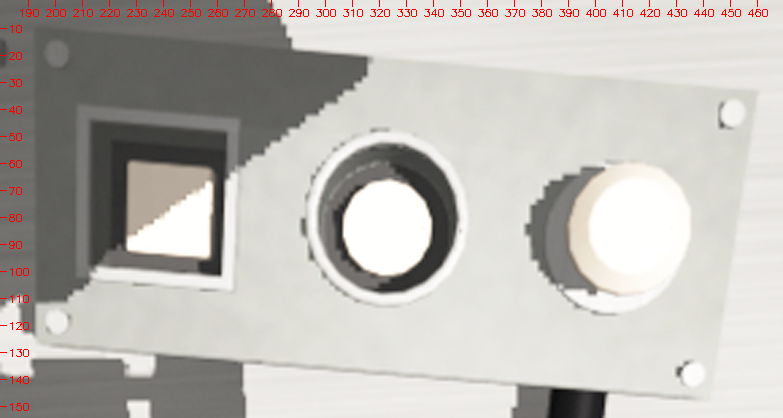

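```bash
python3 -m pendant '[[[0,0,0,0,-7.13,0,1],[0,0,0,0,-7.13,0,1],[0,0,0,0,-7.13,0,1],[0,0,0,0,-7.13,0,1],[0,0,0,0,-7.13,0,1],[0,0,0,0,-7.13,0,1],[0,0,0,0,-7.13,0,1],[0,0,0,0,-7.13,0,1],[0,0,0,0,-7.13,0,1],[0,0,0,0,-7.13,0,1],[0,0,0,0,-7.13,0,1],[0,0,0,0,-7.13,0,1]]]'; python3 -m pendant '[[[0,0,0,0,0,0,1]]]'
```

```text
clock: 8.48
tool_pos: [0.5605, 0.0915, 0.2661]
orientation: [-89.9, 0.0, 82.6]
force: [0.7, -0.1, -1.0]
opening: 0.0878
clock: 8.57
tool_pos: [0.5604, 0.0915, 0.2662]
orientation: [-89.9, 0.0, 82.6]
force: [-0.2, -0.2, 1.0]
opening: 0.0876
```

```bash
python3 -m pendant '[[[-0.2,0,2.4,0,0,0,1],[-0.2,0,2.4,0,0,0,1],[-0.2,0,2.35,0,0,0,1],[0,3,0,0,0,0,1],[0,3,0,0,0,0,1],[0,3,0,0,0,0,1],[0,3,0,0,0,0,1],[0,2,0,0,0,0,1],[0,1,0,0,0,0,1],[0,0,0,0,0,0,1]]]'
python3 - <<'E'
from h import *
from plant import snapshot,ctrl
o=ctrl.get_obs();print(o["tool_pos"],o["orientation"])
Rt=R.from_euler('xyz',o["orientation"],degrees=True).as_matrix()
print("finger",o["tool_pos"]+Rt@[0,0,.0439+.0105])
for n in("wrist","scene","top"):
    s=snapshot(n);cv2.imwrite(f"pics/{n}6.png",s["image"][:,:,::-1])
crop("pics/scene6.png","pics/s6.png",320,170,150,130,5)
crop("pics/top6.png","pics/t6.png",230,200,150,120,5)
E
```

```text
clock: 9.4
tool_pos: [0.4872, 0.0948, 0.1147]
orientation: [-89.8, 0.2, 82.2]
force: [0.1, 0.5, 0.6]
opening: 0.0874
[0.48724225 0.0947714  0.11474217] [-89.79169956   0.16385211  82.15694729]
finger [0.43335156 0.10219533 0.11493994]
```

View pics/s6.png

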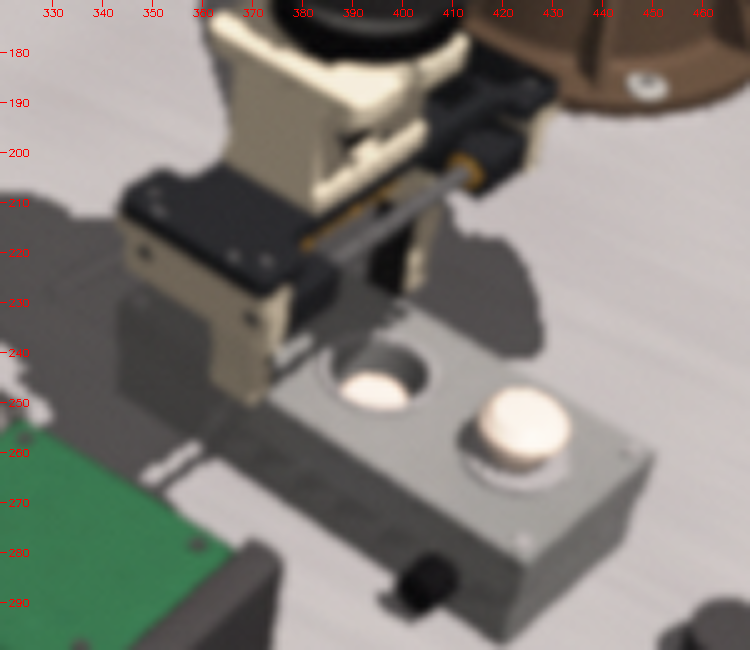

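View pics/wrist6.png

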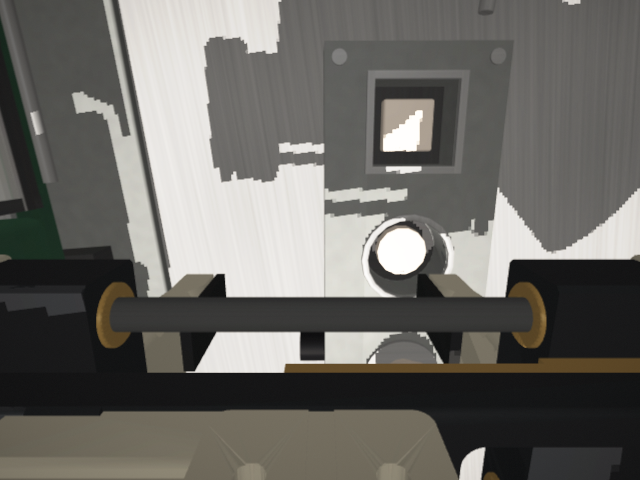

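Run:
```python
from h import *
s=pickle.load(open("pics/scene0.pkl","rb"))
p=np.array([.4872,.0948,.1147]);Rt=R.from_euler('xyz',[-89.8,.16,82.16],degrees=True).as_matrix()
for z in(.0439,.065,-.0439,-.065):
  for x in(-.0095,.0095): print(z,x,proj(s,p+Rt@[x,0,z]).round(1))
print(proj(s,[.4348,.102,.045]))
```

```text
0.0439 -0.0095 [[393.1 226.1]]
0.0439 0.0095 [[399.8 230.1]]
0.065 -0.0095 [[398.9 222. ]]
0.065 0.0095 [[405.6 225.9]]
-0.0439 -0.0095 [[367.4 244.2]]
-0.0439 0.0095 [[374.1 248.6]]
-0.065 -0.0095 [[360.8 248.8]]
-0.065 0.0095 [[367.6 253.3]]
[[395.04617914 249.10499101]]
```

View pics/t6.png

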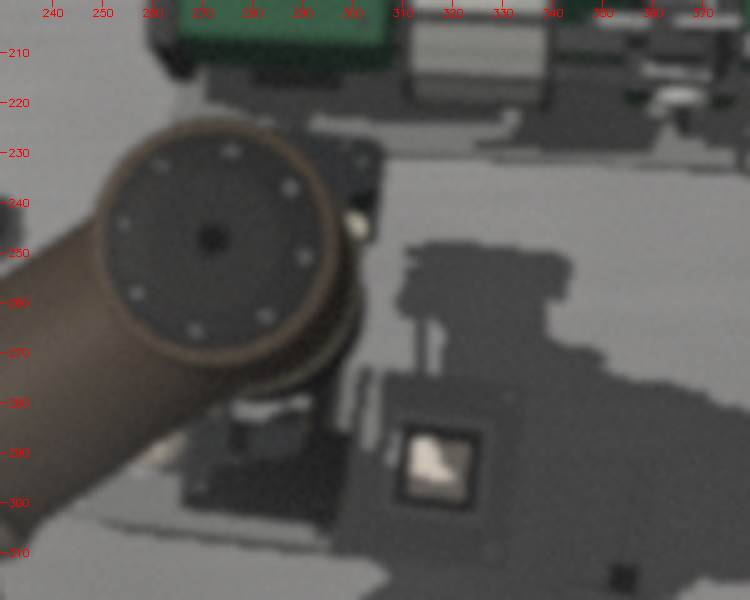

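```bash
python3 -m pendant '[[[0,1.5,-0.15,0,0,0,1],[0,1.5,0,0,0,0,1],[0,1.2,0,0,0,0,1],[0,0.8,0,0,0,0,1],[0,0.6,0,0,0,0,1],[0,0.3,0,0,0,0,1],[0,0,0,0,0,0,1]]]'
python3 - <<'E'
from h import *
from plant import snapshot,ctrl
o=ctrl.get_obs();print(o["tool_pos"],o["orientation"],o["force"])
s=snapshot("scene");cv2.imwrite("pics/scene7.png",s["image"][:,:,::-1])
crop("pics/scene7.png","pics/s7.png",320,170,150,130,5)
E
```

```text
clock: 10.13
tool_pos: [0.4899, 0.0957, 0.0582]
orientation: [-90.0, -0.0, 82.4]
force: [-0.7, 0.2, -0.4]
opening: 0.0877
[0.48986123 0.09570287 0.05815084] [-9.00060540e+01 -1.41449943e-03  8.23670766e+01] [-0.71946095  0.15171708 -0.4480246 ]
```

View pics/s7.png

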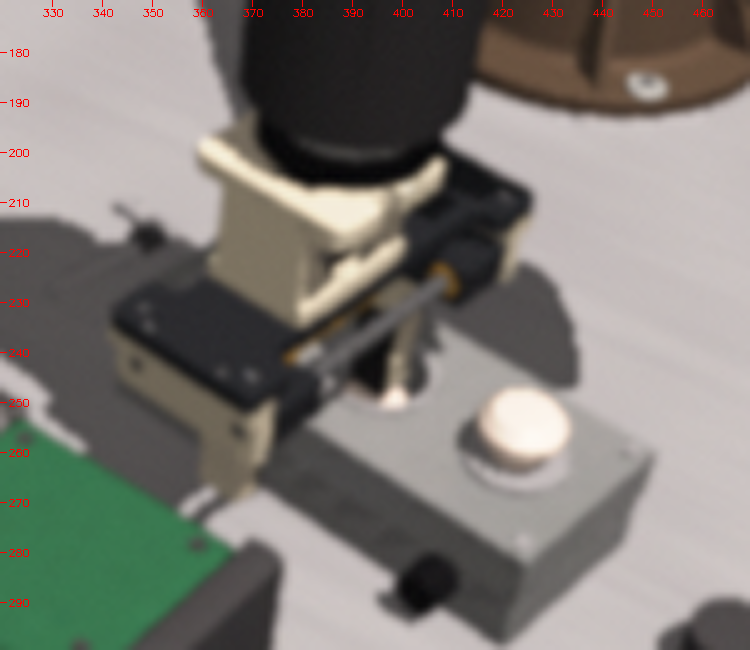

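```bash
python3 -m pendant '[[[0,0.4,0,0,0,0,1],[0,0.4,0,0,0,0,1],[0,0.3,0,0,0,0,1],[0,0.2,0,0,0,0,1],[0,0,0,0,0,0,1]]]'
```

```text
clock: 10.6
tool_pos: [0.4896, 0.0956, 0.0447]
orientation: [-90.0, 0.0, 82.4]
force: [-2.3, 0.0, 1.9]
opening: 0.0875
```

```bash
python3 -m pendant '[[[0,0.2,0,0,0,0,1],[0,0.2,0,0,0,0,1],[0,0.1,0,0,0,0,1],[0,0,0,0,0,0,1]]]'
```

```text
clock: 10.93
tool_pos: [0.4897, 0.0956, 0.0403]
orientation: [-90.0, 0.0, 82.4]
force: [-1.7, 0.1, 5.9]
opening: 0.0876
```

```bash
python3 -m pendant '[[[0,0.1,0,0,0,0,1],[0,0.05,0,0,0,0,1],[0,0,0,0,0,0,1]]]'
```

```text
clock: 11.18
tool_pos: [0.4898, 0.0956, 0.0399]
orientation: [-90.0, 0.0, 82.4]
force: [-5.5, 0.7, 20.0]
opening: 0.0879
```

```bash
python3 -m pendant '[[[0,-0.3,0,0,0,0,1],[0,-0.5,0,0,0,0,1],[0,-1,0,0,0,0,1],[0,-2,0,0,0,0,1],[0,-2.5,0,0,0,0,1],[0,-2.5,0,0,0,0,1],[0,-3,0,0,0,0,1],[0,-3,0,0,0,0,1],[0,-3,0,0,0,0,1],[-2,0,0,0,0,0,1],[-3,0,0,0,0,0,1],[-3,0,0,0,0,0,1]]]'
python3 -m pendant '[[[-3,0,0,0,0,0,1],[-3,0,0,0,0,0,1],[-3,0,0,0,0,0,1],[-2,0,0,0,0,0,1],[0,0,0,0,0,0,1],[0,0,0,0,0,0,1]]]'
python3 - <<'E'
from h import *
from plant import snapshot,ctrl
o=ctrl.get_obs();print(o["tool_pos"],o["orientation"],o["force"])
for n in("scene","top"):
    s=snapshot(n);cv2.imwrite(f"pics/{n}8.png",s["image"][:,:,::-1])
crop("pics/scene8.png","pics/s8.png",180,150,320,240,2.5,20)
crop("pics/top8.png","pics/t8.png",130,140,390,190,2,20)
E
```

```text
clock: 12.18
tool_pos: [0.4791, 0.0161, 0.2171]
orientation: [-90.1, -0.1, 82.5]
force: [0.8, -0.9, -0.9]
opening: 0.0876
clock: 12.68
tool_pos: [0.4642, -0.0936, 0.2165]
orientation: [-90.0, -0.0, 82.2]
force: [0.2, -0.4, 0.8]
opening: 0.0873
[ 0.46423862 -0.09359364  0.21651021] [-9.00028667e+01 -9.85468081e-03  8.22337696e+01] [ 0.17753016 -0.42244403  0.80831117]
```

View pics/s8.png

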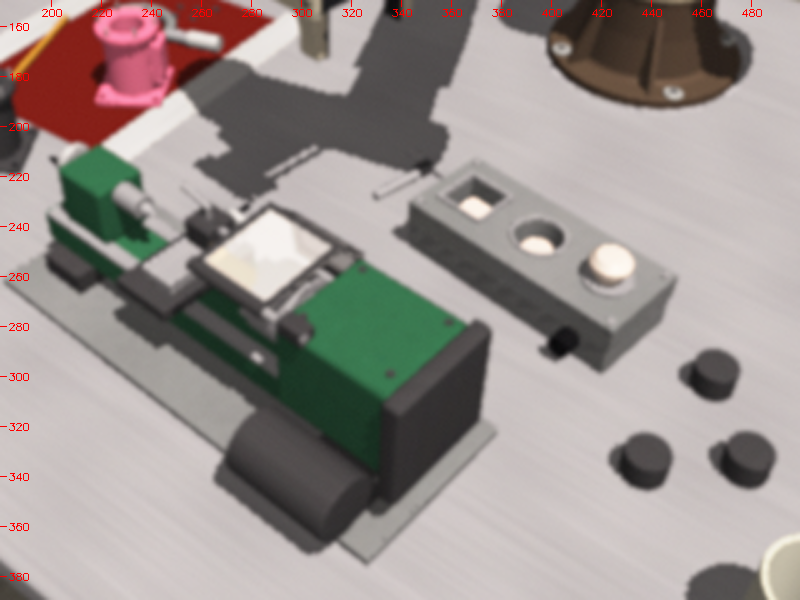

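View pics/t8.png

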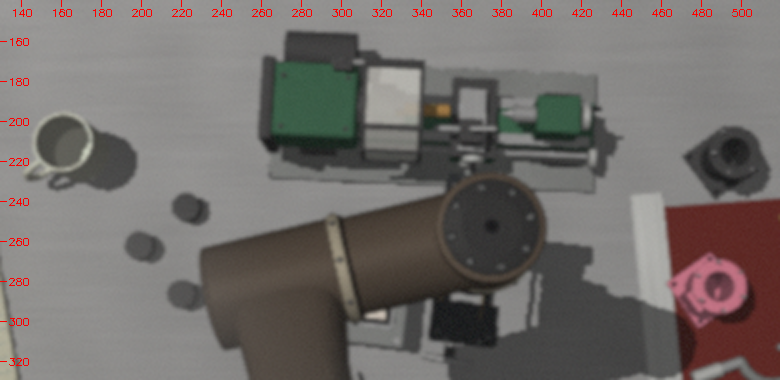

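```bash
python3 -c "
from plant import ctrl
print(ctrl.close_job())"
```

```text
the job is handed in; nothing more can be done
None
```

I swung the chuck guard fully down first, then pressed the sunken start button all the way in and let it spring back. The job was handed in shortly after 12.7 s with the arm clear; the close call reports no verdict.

- **Guard:** I pushed it at the pad with shut fingertips, following it forward and down. At TCP z = 0.166 m, the predicted height, the upward force rose to 26 N with almost no further travel. After backing off, the picture matched the guard drawn at angle 0 to about 1 px.
- **Start button:** I opened the gripper so one fingertip went into the round well while the other hung beyond the far side of the box. Contact came at about z = 0.045 m. The travel ended at z = 0.040 m, with the force rising to 20 N.
- **Last pictures:** The guard is still down and the start cap looks out again, though its spring-back was judged by eye. The stop and jog key were never approached. The blanks, chuck key, casting and mug look unmoved, although the final views show the key only in part and cut off some of the casting and mug in the scene camera.

Nothing failed. The pixel I first picked by hand in the scene picture put the start button 7–11 mm off the top-camera value. I used a close wrist picture instead, which agreed with the top camera to about 3 mm.

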